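Unlock the cam and dock the receiving flask

ROBOT

A 6-joint arm with a two-finger parallel gripper is mounted at the origin on the work surface. World frame = base frame: x ahead of the robot, y to its left, z up, the work surface at z = 0. Lengths are in m, angles in degrees, forces in N, time in s.
With the tool pointing down it reaches from about 0.35 to 0.725 m from the base axis. Payload 4.3 kg.
Tool frame: the origin (TCP) lies between the finger pads; the fingertips stand 17 mm ahead of it and the grasp point (between the pads) lies 2 mm behind it; z points along the fingers, y is the direction in which the jaws open and shut (so a half turn about z gives the same grasp; the last joint's range is limited). The gripper opens to 85 mm and grips with 20 to 120 N. Pads are 22 mm wide; open, the fingers measure 114 mm over their backs; the gripper's body (76 mm by 85 mm) begins 54 mm behind the grasp point. The pads swing forward as they close: fully open they stand 13 mm farther back than shut.
Start: joints at [70.915, 21.618, 4.641, 73.018, 0, 83.68], TCP at [0.127, 0.561, 0.224] pointing down, gripper open.
Joint ranges: [-156.06, 156.06], [-48.1, 94.91], [-58.44, 69.94], [-101.28, 121.22], [-78.64, 73.56], [-180, 180]. Speed limits (degrees/s): [147.25, 147.25, 180, 180, 180, 180].

INTERFACE

Orientations are given as [roll, pitch, yaw] about the fixed x, y, z axes, in that order (R = Rz(yaw) Ry(pitch) Rx(roll)).
In Python, from bench import env gives the robot as it stands. Calls block until the motion is done:
- env.goto(position, orientation): joint-space move of the TCP to a pose.
- env.line_to(position, max_speed=0.15, rot=None, stop_force=None): straight line of the TCP; rot=None keeps the orientation; max_speed is the mean speed in m/s. With stop_force (N) it stops when the force on the tool has changed by that much, and returns True; else False.
- env.move_joints(angles): joint-space move.
- env.command_gripper(opening, grasp_force=None): opening from 0.0 (shut) to 1.0 (fully open); grasp_force is the grip in N (None keeps the last); returns when the fingers have stopped.
- env.wait(seconds).
- env.ik(position, orientation): joint angles nearest the present ones, or None.
- env.get_obs(): the state.
- env.get_image(name): name is "side" or "top" or "wrist"; returns the picture (400x640x3 uint8, red, green, blue); there is no depth.
- env.camera_params(name): a dict with "mtx" (3x3 intrinsics, pixels), "cam_to_world" (4x4, takes a point from camera to world coordinates). Camera axes: x right, y up, looking along -z (the intrinsics and any distortion apply to the point x, -y, -z); pixel columns grow to the right and rows downward; lengths in m; the calibration is good to about 2 mm. A picture is of the moment at which its call begins: read the wrist's pose just before it. camera_params takes no time and is no camera call; for the wrist camera it gives the pose at the moment of the call.
A pose or a line that the arm cannot do raises env.MotionError and nothing moves.
- env.sign_off(): hands the job in, once; it reports no verdict.
The state is a dict: "time": time; "q": joint angles; "joint_velocities": joint speeds; "effort": joint torques, N m; "tcp_pos": TCP position; "eef_rot": TCP orientation; "contact_force": force on the tool from outside, world axes, zero at the start; "wrist_torque": the same for the moment, N m; "grip_width": opening from 0.0 (shut) to 1.0 (fully open).
Only numpy, scipy, OpenCV 4.12 (cv2) and the standard library are available. Lean on these libraries where they do the work, as an engineer would, in place of code of your own. Each camera call takes 0.05 s, during which the arm holds its last target.

TASK

Dock the flask carriage: with the fingertips push the cam's handle round until the cam's low point squarely faces the carriage (the handle then points straight away from it), and only then push the carriage by its rear plate fully home against its stop. Do not grasp or touch the flask, which rides upright in its seat, and leave everything else on the bench undisturbed.

Things in the scene. Friction and masses are not known exactly. Their poses are not given: they have to be found in the camera images.
- dock: fixed white base plate of the flask dock, 300 x 150 mm, 12 mm thick, lying flat on the bench. Origin on the bench surface on the plate's centre line; the plate spans x -140 to +160 mm, y -75 to +75 mm. Its x axis is the carriage's forward direction (from the push plate towards the cam), z up. Two guide rails along the carriage (tops 24 mm above the bench) and two sensor posts (18 x 14 mm, tops 67 mm above the bench) at x=+7, y=+-64 mm are fixed to it. It does not move.
- cam_axis (a point): point on the vertical pivot of the cam, on top of the pivot cap, 41 mm above the bench; at dock x=+80, y=0 mm.
- cam_handle (a point): centre of the top of the cam's handle: an upright black cylindrical post, 14 mm diameter, 55 mm from the pivot, rising from a flat arm (top 35 mm above the bench) to 82 mm above the bench. The cam is a dark steel disc of 32 mm radius (13 to 27 mm above the bench) pivoted 16 mm off its centre. The handle stands on the cam's high side; so the low point faces the carriage when the handle points straight away from the carriage (along the dock's +x from the pivot).
- cam (a joint): angle of the cam handle about the pivot, seen from above, counter-clockwise positive, measured from the dock's +x axis: 0 or 6.283 = low point squarely facing the carriage (carriage can go fully home), 3.14 = high point facing the carriage. It starts anywhere between 1.2 and 5.08 and turns freely both ways from -0.9 to 7.18 with no stop or click at the low point. Stiff pivot: about 4 N of sideways push on the handle turns it and it stays where left.
- carriage (a joint): forward travel of the carriage in m: 0 = fully back (start), 0.052 = fully home against its end stop. About 3 N moves it and it stays where left. With the cam turned away from its low point the carriage's nose strikes the cam's edge and stops short.
- push_plate (a point): middle of the top edge of the rear face of the carriage's upright push plate: 60 mm wide, 8 mm thick, from 26 to 78 mm above the bench, facing backwards (dock -x); the place to push. At dock x=-115 mm plus the travel, y=0. The carriage is aluminium, 70 mm wide; its flat nose is 125 mm ahead of the push plate's rear face and its seat's centre 70 mm ahead.
- seat (a point): centre of the floor of the round flask seat on the carriage, 26 mm above the bench, with a 12 mm high rim of 72 mm outer diameter; it travels with the carriage.
- flask: small closed conical glass flask standing loose in the carriage's seat, 60 mm across at its base, 24 mm at the neck, 80 mm tall with its white stopper (top 106 mm above the bench). Origin at the centre of its underside. It rides along with the carriage and is not to be touched.
- jar: small squat screw-top jar, 44 mm across, 60 mm tall, beside the dock near the cam; leave alone. Origin at its underside's centre.
- beaker: open glass beaker, 60 mm across, 70 mm tall, beside the dock; leave alone. Origin at its underside's centre.
- stopper: small tapered rubber stopper, 32 mm across, 30 mm tall, standing beside the dock; leave alone. Origin at its underside's centre.
- spatula: thin steel laboratory spatula, 155 mm long, 14 mm wide, 5 mm high, lying beside the dock; leave alone. Origin at its underside's centre.
- vial: small amber vial, 26 mm across, 45 mm tall, standing off the cam end of the dock; leave alone. Origin at its underside's centre.

How it is judged (in metres and radians):
On the way, in this order (a step that is already met when the one before it is completed fails the run):
1. the cam's low point faces the carriage (within about 0.3 rad) while the carriage is still back (x of cam_handle in the frame of dock above 0.1325 m and value of joint carriage below 0.012 m), for 0.2 s.
2. the carriage is pushed fully home with the cam at its low point (x of cam_handle in the frame of dock above 0.1325 m and value of joint carriage above 0.048 m), for 0.2 s.
At the end, for the whole second after the job is handed in: The carriage is within 4 mm of its home stop and at rest, the cam's low point faces it within about 0.3 rad, and the flask stands upright at rest in its seat (within 6 mm of the seat's centre) (all of step 2 and velocity of joint carriage between -0.005 and 0.005 m/s and angle between flask's own z axis and vertical below 0.15 rad and distance between flask and seat below 0.006 m and linear speed of flask below 0.02 m/s); the robot touches nothing.
It fails at once if the carriage is pushed forward more than 12 mm while the cam is away from its low point (more than about 0.45 rad) (value of joint carriage above 0.012 m and x of cam_handle in the frame of dock below 0.1295 m).
It fails at once if the flask is touched by the robot (contact force between any of the fingers, the arm and flask above 0.5 N).
It fails at once if the flask is lifted out of its seat or tipped (distance between flask and seat above 0.012 m or angle between flask's own z axis and vertical above 0.3 rad).
It fails at once if a bystander (jar, beaker, stopper, spatula, vial) is moved more than 20 mm (distance of any of jar, beaker, stopper, spatula, vial from where it was at the start of the episode above 0.02 m).
It also fails if it takes over 58 s, if anything falls off the work surface, if the arm or the gripper's body presses on something with over 40 N, if the wrist force passes 120 N, or if a joint passes its speed limit or range.

## Working session

There is one attempt and no reset: what is moved stays moved. The work goes in short steps, each a Python script; the robot and the scene stay as the last script left them, time stands still between calls to the robot, and variables do not carry over. Pictures are saved under pics/ and viewed, and the job is handed in when it is done.

```bash
ls; mkdir -p pics
python3 - <<'E'
from bench import env
import cv2
o=env.get_obs();print(o['time'],o['tcp_pos'],o['eef_rot'],o['grip_width'])
for n in ("top","side","wrist"):
    p=env.camera_params(n);print(n,p)
    cv2.imwrite(f'pics/{n}0.png',env.get_image(n)[:,:,::-1])
E
```

```text
pics
0.0 [0.12679645 0.56014707 0.22286104] [-1.79883147e+02 -1.34944309e-02  1.67236330e+02] 1.0045410789168043
top {'mtx': array([[387.41890145,   0.        , 320.53457009],
       [  0.        , 387.41890145, 195.61460336],
       [  0.        ,   0.        ,   1.        ]]), 'cam_to_world': array([[-0.08336326,  0.97540977, -0.20402536,  0.40717125],
       [-0.99650248, -0.08040905,  0.02274186,  0.09075561],
       [ 0.00577714,  0.20520761,  0.97870142,  0.81628546],
       [ 0.        ,  0.        ,  0.        ,  1.        ]])}
side {'mtx': array([[483.22169367,   0.        , 327.72548012],
       [  0.        , 483.22169367, 207.6992211 ],
       [  0.        ,   0.        ,   1.        ]]), 'cam_to_world': array([[-0.83499001,  0.42485398, -0.34970099,  0.28766292],
       [-0.54993632, -0.66626763,  0.5036442 ,  0.46531504],
       [-0.0190192 ,  0.61285115,  0.78996945,  0.68396103],
       [ 0.        ,  0.        ,  0.        ,  1.        ]])}
wrist {'mtx': array([[338.79872245,   0.        , 315.7247186 ],
       [  0.        , 338.79872245, 195.17679673],
       [  0.        ,   0.        ,   1.        ]]), 'cam_to_world': array([[ 0.22115925, -0.92533681, -0.30796166,  0.04742534],
       [ 0.97523434,  0.20901216,  0.07233189,  0.57828274],
       [-0.00256363, -0.31633165,  0.9486452 ,  0.37380937],
       [ 0.        ,  0.        ,  0.        ,  1.        ]])}
```

View pics/top0.png

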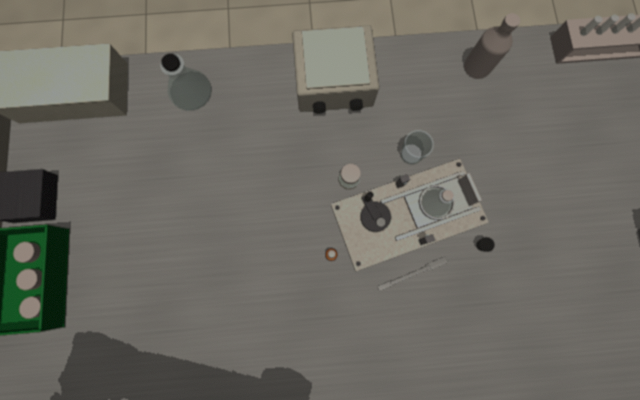

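View pics/side0.png

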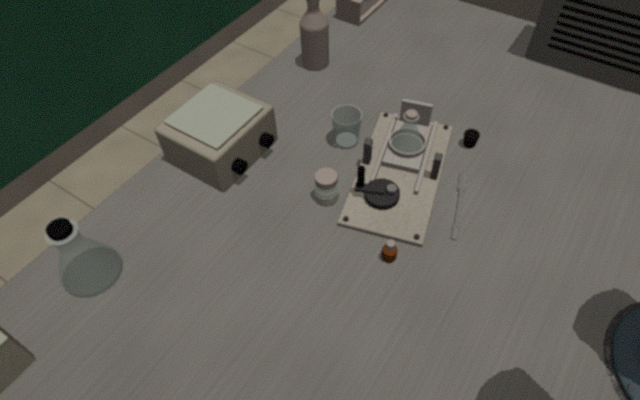

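View pics/wrist0.png

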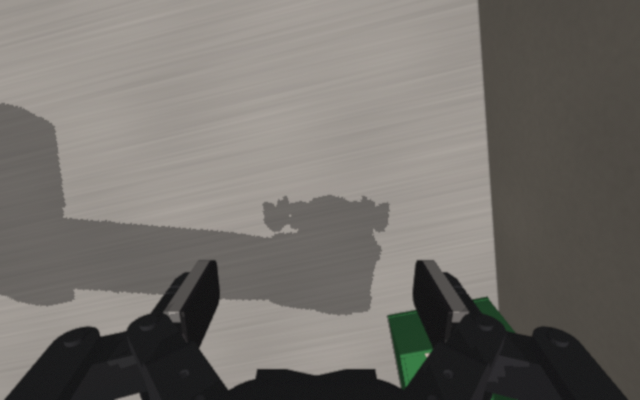

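The top view shows the dock at about (333–488, 160–269), with the cam at (376,216) on the left and the push plate at (470,190) on the right. I'll zoom in for exact pixels.

Run:
```python
import cv2
a=cv2.imread('pics/top0.png')[135:295,315:515];cv2.imwrite('pics/top0z.png',cv2.resize(a,None,fx=4,fy=3.75*4/3.75,interpolation=cv2.INTER_CUBIC)[:600])
a=cv2.imread('pics/side0.png')[90:270,300:480];cv2.imwrite('pics/side0z.png',cv2.resize(a,None,fx=3.3333,fy=3.3333,interpolation=cv2.INTER_CUBIC))
```

```text
(no output)
```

View pics/top0z.png

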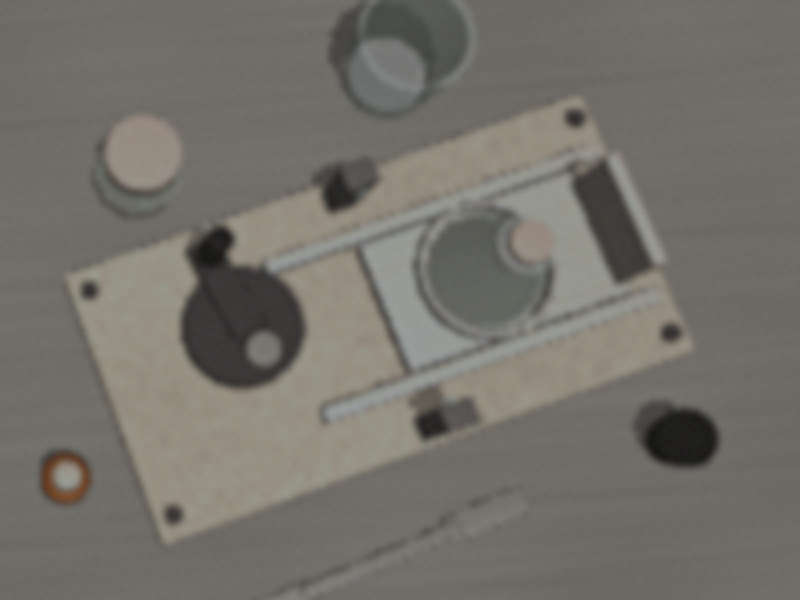

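View pics/side0z.png

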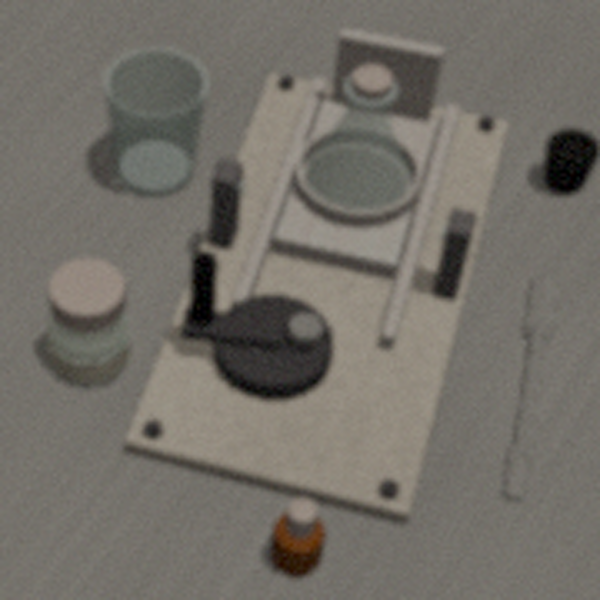

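```bash
cat > h.py <<'E'
import numpy as np, cv2
from bench import env
def ray(n,u,v,z,P=None):
    P=P or env.camera_params(n);M=np.linalg.inv(P['mtx']);T=P['cam_to_world']
    d=M@[u,v,1];d=T[:3,:3]@[d[0],-d[1],-d[2]];c=T[:3,3]
    return (c+d*(z-c[2])/d[2])
def t(u,v,z):return ray('top',315+u/4-.375,135+v/4-.375,z)
def s(u,v,z):return ray('side',300+u/3.3333-.35,90+v/3.3333-.35,z)
E
python3 - <<'E'
from h import *
np.set_printoptions(precision=4,suppress=True)
for f,cs,piv,hd in ((t,[(67,275),(165,543),(692,347),(582,97)],(264,349),(218,240)),(s,[(125,444),(408,516),(508,121),(268,74)],(306,325),(204,254))):
    C=np.array([f(u,v,.012) for u,v in cs]);print(C)
    F=(C[0]+C[1])/2;B=(C[2]+C[3])/2;d=F-B;print('len',np.linalg.norm(d),np.linalg.norm(C[1]-C[0]),np.linalg.norm(C[2]-C[3]))
    d/=np.linalg.norm(d);L=np.array([-d[1],d[0],0]);O=(F-.16*d+B+.14*d)/2
    p=f(*piv,.041);h=f(*hd,.082);print('yaw',np.degrees(np.arctan2(d[1],d[0])),'O',O)
    for n,q in(('piv',p),('h',h)):
        r=q-O;print(n,q,r@d,r@L)
    a=np.arctan2((h-p)@L,(h-p)@d);print('ang',a,np.linalg.norm((h-p)[:2]))
print('objs top: jar,beaker,vial,stopper')
for q,z in(((143,152),.06),((415,38),.07),((66,475),.045),((684,436),.03),((527,500),.005),((275,598),.005)):print(t(*q,z))
print(t(620,200,.078),t(612,157,.078),t(660,262,.078))
E
```

```text
[[ 0.5563  0.0506  0.012 ]
 [ 0.4136  0.0132  0.012 ]
 [ 0.491  -0.2726  0.012 ]
 [ 0.6311 -0.2365  0.012 ]]
len 0.29639105109016295 0.14744318627141345 0.14464533410485006
yaw 104.8799484209321 O [ 0.5256 -0.121   0.012 ]
piv [ 0.5049 -0.0436  0.041 ] 0.0800944156821613 0.0001402673230171299
h [ 0.5545 -0.0204  0.082 ] 0.08980390067311117 -0.053741869391384395
ang -1.3925110388921238 0.05474996580545906
[[ 0.5534  0.0557  0.012 ]
 [ 0.4111  0.0172  0.012 ]
 [ 0.4887 -0.2715  0.012 ]
 [ 0.632  -0.2316  0.012 ]]
len 0.29839487051781777 0.14733232350167377 0.14877009492365492
yaw 105.16905546306367 O [ 0.5239 -0.1172  0.012 ]
piv [ 0.5038 -0.0418  0.041 ] 0.07799343274523395 -0.0003342761909315693
h [ 0.5562 -0.0232  0.082 ] 0.08228600183724581 -0.05572889899070242
ang -1.4934601581046687 0.05556069100126985
objs top: jar,beaker,vial,stopper
[0.6072 0.0091 0.06  ]
[ 0.6528 -0.1332  0.07  ]
[0.4502 0.0617 0.045 ]
[ 0.4446 -0.2526  0.03  ]
[ 0.4198 -0.1766  0.005 ]
[ 0.3816 -0.0407  0.005 ]
[ 0.559 -0.22   0.078] [ 0.5809 -0.2196  0.078 ] [ 0.5267 -0.2344  0.078 ]
```

Cam angle is about -1.45 rad (4.83) and dock yaw about 105°. The handle therefore has to go counter-clockwise, so I push it from its carriage side and follow the arc with the fingers shut.

```bash
cat >> h.py <<'E'
YAW=np.radians(105.0)
D=np.array([np.cos(YAW),np.sin(YAW),0]);L=np.array([-D[1],D[0],0])
PIV=np.array([.5044,-.0427,0]);O=PIV-.08*D
def arcpose(th,off,z=.070,r=.055):
    rad=D*np.cos(th)+L*np.sin(th);tan=-D*np.sin(th)+L*np.cos(th)
    p=PIV+r*rad-off*tan;p[2]=z
    y=np.degrees(YAW+th)+90
    return p,[180,0,(y+180)%360-180]
E
python3 - <<'E'
from h import *
env.command_gripper(0.0)
p,r=arcpose(-1.45,.042,.18)
print(p,r,env.ik(p,r))
env.goto(p,r)
p[2]=.07
print(env.line_to(p,.12,stop_force=6))
o=env.get_obs();print(o['time'],o['tcp_pos'],o['contact_force'],o['grip_width'])
p,r=arcpose(-1.45,.010)
print('contact',env.line_to(p,.03,stop_force=2))
o=env.get_obs();print(o['time'],o['tcp_pos'],o['contact_force'],(o['tcp_pos']-O)@D,(o['tcp_pos']-O)@L)
for n in('top','side'):
  cv2.imwrite(f'pics/{n}1.png',env.get_image(n)[:,:,::-1])
a=cv2.imread('pics/side1.png')[60:240,270:510];cv2.imwrite('pics/side1z.png',cv2.resize(a,None,fx=3.3333,fy=3.3333,interpolation=cv2.INTER_CUBIC))
E
```

```text
[ 0.57110328 -0.06113021  0.18      ] [180, 0, np.float64(111.92111970603065)] [-12.43694657  22.37774885  -0.75204843  66.87020272   0.
  55.64193372]
False
4.6833 [ 0.57184043 -0.06123216  0.07081107] [-0.18802674  0.97851891  0.34785599] 0.0010488133565857826
contact True
5.4917 [ 0.5614398  -0.03753989  0.0697598 ] [ 1.34566238 -0.74715374  0.92048623] 0.07022130094935268 -0.0564317513507027
```

View pics/side1z.png

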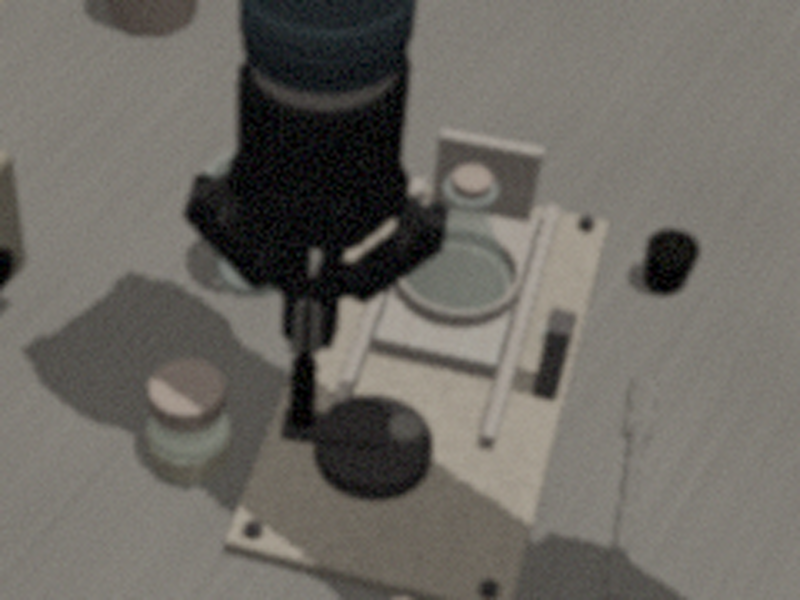

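The side view shows the shut fingertips directly behind the handle, in contact, with an offset of about 17.5 mm and the jar clear. I'll drive the arc.

Run:
```python
from h import *
for th in np.linspace(-1.35,0,10):
    p,r=arcpose(th,.0175)
    env.line_to(p,.06,rot=r)
    o=env.get_obs();print(round(th,2),round(o['time'],2),np.linalg.norm(o['tcp_pos']-p).round(4),o['contact_force'].round(1))
p,r=arcpose(0,.045); env.line_to(p,.1)
p,r=arcpose(0,.045,.2); env.line_to(p,.15)
p=p-.14*D; env.line_to(p,.2)   # towards rear, out of view
p[2]=.22
o=env.get_obs();print(o['time'],o['tcp_pos'])
for n in('top','side'):
  cv2.imwrite(f'pics/{n}2.png',env.get_image(n)[:,:,::-1])
a=cv2.imread('pics/side2.png')[90:270,300:480];b=cv2.resize(a,None,fx=3.3333,fy=3.3333,interpolation=cv2.INTER_CUBIC);cv2.imwrite('pics/side2z.png',b)
a=cv2.imread('pics/top2.png')[135:295,315:515];cv2.imwrite('pics/top2z.png',cv2.resize(a,None,fx=4,fy=4,interpolation=cv2.INTER_CUBIC)[:600])
```

```text
-1.35 5.84 0.0006 [ 0.6 -3.2  0.1]
-1.2 6.14 0.0005 [ 0.5 -2.1 -1.9]
-1.05 6.44 0.0002 [-0.1 -2.5 -0.2]
-0.9 6.74 0.0001 [ 0.8 -2.1 -0.9]
-0.75 7.04 0.0002 [ 1.1 -2.6 -0.2]
-0.6 7.34 0.0002 [ 0.9 -1.9 -0.1]
-0.45 7.64 0.0003 [ 2.5 -2.  -0.3]
-0.3 7.94 0.0002 [ 1.1 -1.2  0.3]
-0.15 8.24 0.0002 [ 1.2 -0.4 -0.4]
0.0 8.54 0.0001 [ 1.9  0.5 -1. ]
10.8333 [ 0.56935949 -0.11231602  0.19960812]
```

View pics/side2z.png

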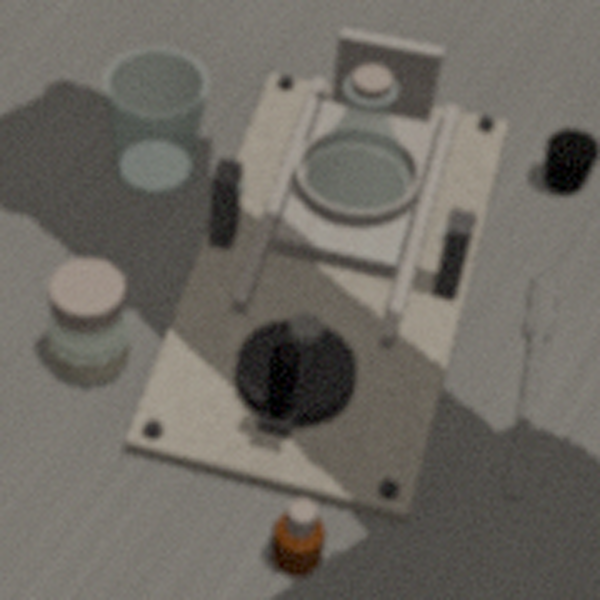

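View pics/top2z.png

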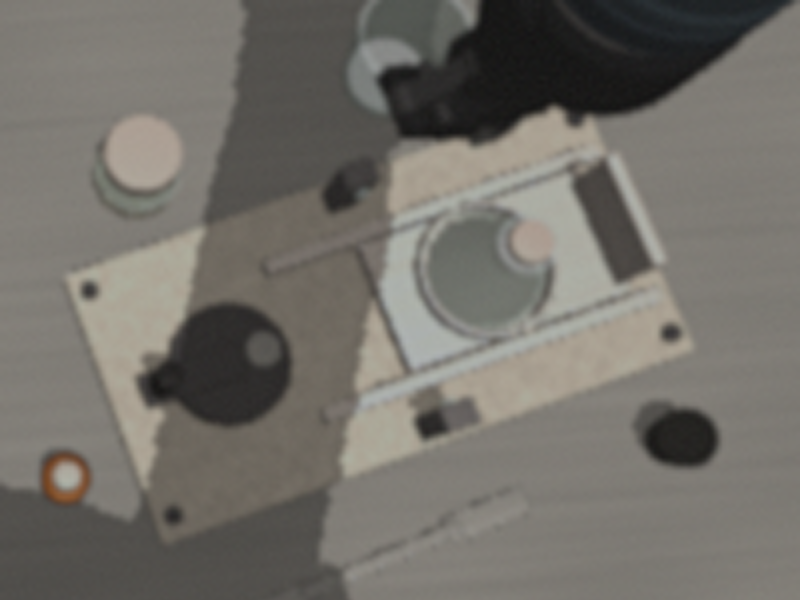

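Run:
```python
from h import *
for f,c,h,d in((t,(264,349),(168,377),(229,364)),(s,(306,326),(287,348),(296,370))):
    p=f(*c,.041)
    for q,z in((h,.082),(d,.027)):
        v=f(*q,z)-p;print(np.arctan2(v@L,v@D),np.hypot(v@L,v@D), (f(*q,z)-O)@D)
```

```text
0.0035294910922861913 0.05618256703381109 0.1351965983920708
0.0038446549292433874 0.016952227907954996 0.09596648391916952
-0.00931229751230924 0.05101022229837455 0.13268246502599115
0.026686514266377182 0.018857444120273202 0.10052518415180473
```

The top view has the handle at (168,377) directly away from the carriage. The cam angle is 0.00 ± 0.03 rad in both views, and the carriage is still back. Next is pushing the carriage.

Run:
```python
from h import *
r=[180,0,105]
def P(x,z):
    q=O+x*D;q[2]=z;return q
env.goto(P(-.17,.2),r)
env.line_to(P(-.17,.066),.12,stop_force=6)
print('contact',env.line_to(P(-.115,.066),.03,stop_force=1.8))
o=env.get_obs();x=(o['tcp_pos']-O)@D;print(o['time'],x,o['contact_force'].round(1))
cv2.imwrite('pics/side3.png',env.get_image('side')[60:260,290:510,::-1].repeat(3,0).repeat(3,1))
```

```text
contact True
14.7167 -0.12576217663541883 [-0.3 -0.2  1.6]
```

View pics/side3.png

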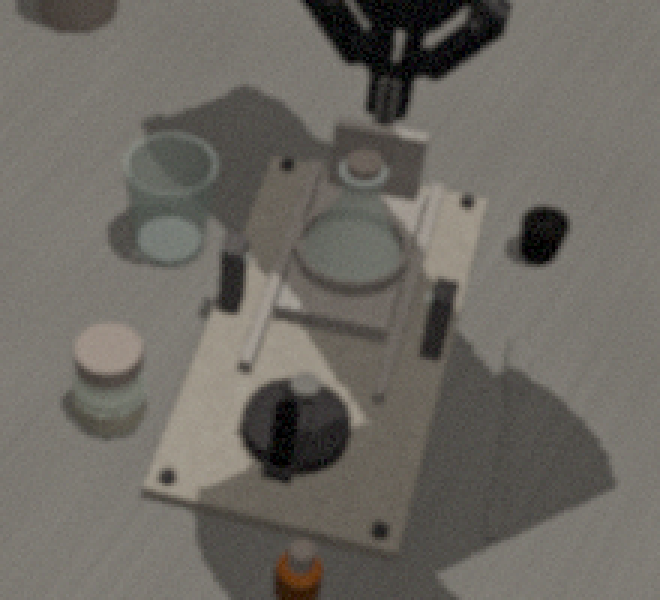

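The fingertips sit behind the middle of the plate at about (385,115), at contact offset 11 mm. I'll push on slowly until the end stop is felt.

Run:
```python
from h import *
def P(x,z):
    q=O+x*D;q[2]=z;return q
print('stop',env.line_to(P(-.066,.066),.025,stop_force=12))
o=env.get_obs();x=(o['tcp_pos']-O)@D;print(o['time'],x,'travel~',x+.126,o['contact_force'].round(1))
cv2.imwrite('pics/side4.png',env.get_image('side')[60:260,290:510,::-1].repeat(3,0).repeat(3,1))
```

```text
stop True
16.6417 -0.07500993802107246 travel~ 0.05099006197892754 [ 0.4 -1.6  1.9]
```

View pics/side4.png

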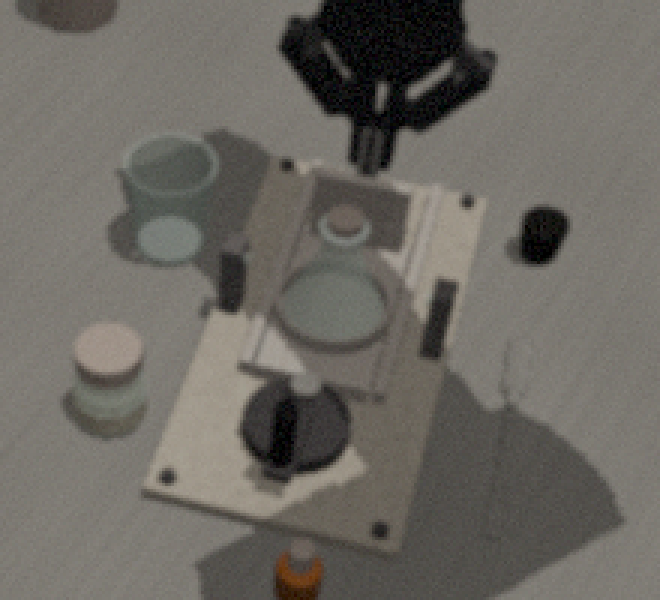

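The carriage nose has reached the cam, with the flask upright. I'll press once more to confirm the stop, back off and look.

Run:
```python
from h import *
def P(x,z):
    q=O+x*D;q[2]=z;return q
print('stop',env.line_to(P(-.066,.066),.02,stop_force=18))
o=env.get_obs();x=(o['tcp_pos']-O)@D;print(o['time'],'travel~',x+.126,o['contact_force'].round(1))
env.line_to(P(-.13,.066),.06); env.line_to(P(-.13,.2),.15); env.line_to(P(-.2,.22),.15)
o=env.get_obs();print(o['time'],o['contact_force'].round(1))
a=env.get_image('side')[90:270,300:480,::-1];cv2.imwrite('pics/side5z.png',cv2.resize(a,None,fx=3.3333,fy=3.3333,interpolation=cv2.INTER_CUBIC))
a=env.get_image('top')[135:295,315:515,::-1];cv2.imwrite('pics/top5z.png',cv2.resize(a,None,fx=4,fy=4,interpolation=cv2.INTER_CUBIC)[:600])
```

```text
stop True
17.0667 travel~ 0.05090155844657278 [ 0.6 -2.7  1.6]
19.8083 [-0.2  0.6  0.1]
```

View pics/side5z.png

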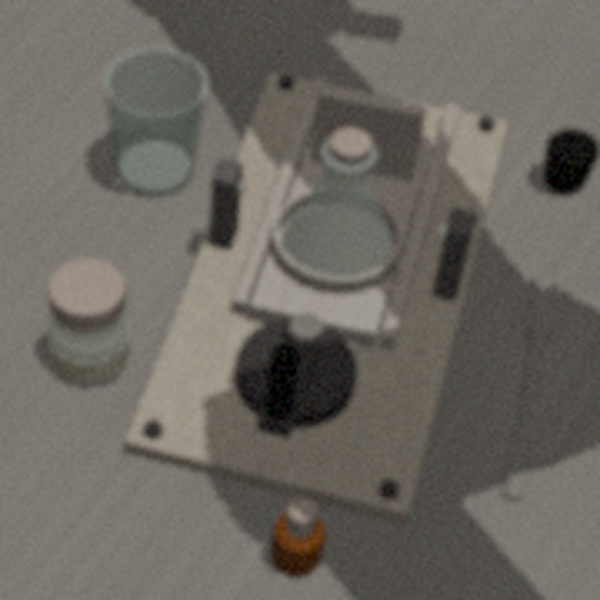

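View pics/top5z.png

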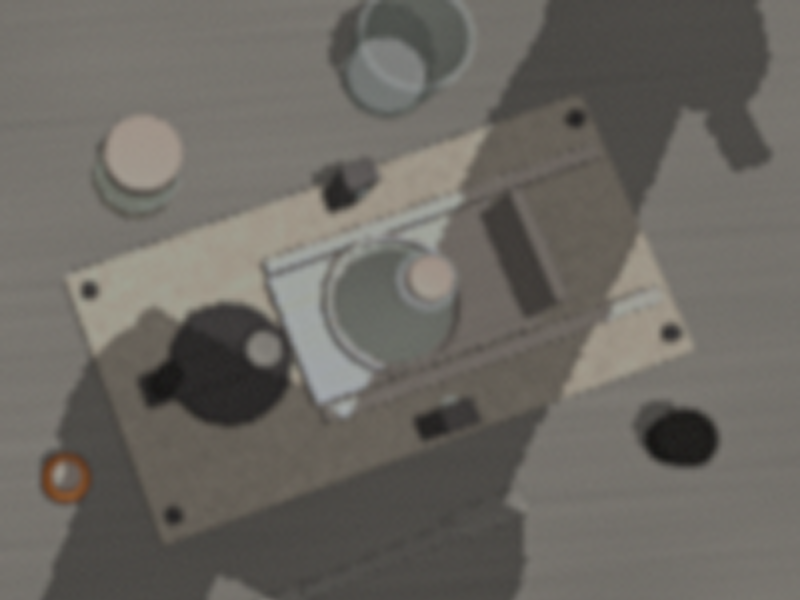

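Run:
```python
from h import *
for a,b,z in(((531,241),(431,278),.106),((611,154),(512,191),.078),((361,248),(265,264),.026)):
    print((t(*b,z)-t(*a,z))@D,(t(*b,z)-t(*a,z))@L)
n=(t(265,264,.026)+t(322,405,.026))/2-O;print('nose x (home .062)',n@D)
n0=(t(361,248,.026)+t(411,371,.026))/2-O;print('nose x start (.010)',n0@D)
for c in((431,278),): print('flask top',(t(*c,.106)-O)@D,'seat exp',.007,(t(*c,.106)-O)@L)
```

```text
0.05113439389025733 0.0004361200688564014
0.05363303266323699 0.0007714007249909838
0.05030174468623415 -0.008996443372197743
nose x (home .062) 0.05892180271119923
nose x start (.010) 0.008984369848224424
flask top 0.00625184641985402 seat exp 0.007 5.7231776735354287e-05
```

Run:
```python
from bench import env
env.wait(0.3);print(env.sign_off(),env.get_obs()['time'])
```

```text
the job is handed in; nothing more can be done
the job is handed in; nothing more can be done
```

I turned the cam to its low point, pushed the carriage home against its stop, and handed the job in at about 20 s of the 58 s allowed.

- **Cam:** With the fingers shut, I pushed the handle from about -1.45 rad (4.83 on the cam's scale) counter-clockwise along its arc. Both cameras then put it at 0.00 ± 0.03 rad with the carriage still back. I didn't measure the angle again after the carriage push, but the final pictures show the handle unmoved.
- **Carriage:** I pushed the rear plate slowly until the stop was felt. Two presses, at 12 N and 18 N, both ended at 51 mm of finger travel.
- **Camera check of the travel:** The final top view gave 51 mm from the flask's stopper, 54 mm from the push plate and 50 mm from one corner of the nose. They spread by 3 mm because the pixels were picked by hand; one end of the range is 50 mm and home is 52 mm. The nose's position itself came out about 3 mm short of nominal, at 59 instead of 62 mm. It also read 1 mm short at the start.
- **Flask and surroundings:** The flask is upright. Its top is within 1 mm of where the seat's centre should be with the carriage home. The jar, beaker, stopper and vial look unmoved in the last pictures. The spatula's handle end was in shadow or out of frame, but what was visible looked in place. The arm was clear of everything at hand-in.

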